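# Shim the rocking balance

### The job

The bench balance rocks because its short levelling foot, the one at the front left corner, hangs clear of the table. Using only the outside of the fingers, without gripping or lifting anything, push the wooden wedge along the table, thin end first, squarely under that foot until it is snug and the balance no longer rocks. Then press down firmly for a moment on the corner of the housing above that foot to prove that it stands firm, and leave the balance standing level where it was, with the wedge in place and the things round it undisturbed.

Things in the scene. Friction and masses are not known exactly. Their poses are not given: they have to be found in the camera images.
- balance: bench balance, 200 mm deep, 170 mm wide, flat deck 62 mm above the table, with a round steel pan (120 mm across, 73 mm high). About 2.6 kg, loose on four domed levelling feet of 22 mm diameter. Origin: on the table plane under the middle of the housing; x points to its back (away from the display), y to its left, z up. The feet stand at x = +-80, y = +-65 mm; the housing's underside is 22 mm above the table.
- short_foot (a point): lowest point of the dome of the short foot (front left, x = -80, y = +65 mm from the balance's origin). It hangs some 4 to 11 mm above the table, a different amount each time; its thread is seized, so it does not move in the housing. Pressed down with about 2 N or more over this foot, the unshimmed balance tips on to it. Axes as the balance's.
- corner (a point): the point on the flat deck straight above the short foot, 62 mm above the table: the place to press.
- wedge: beech wedge, 110 mm long, 50 mm wide, 2 mm thick at the thin end, 22 mm at the thick end, about 70 g, lying flat on the table to the left of the balance, thin end towards the short foot. Origin: centre of its underside; x points from the thick to the thin end, z up. Friction keeps it where it is pushed, under the foot too.
- thick_end (a point): middle of the wedge's upright thick end face (50 mm wide, 22 mm high), 11 mm above the table: the face to push on. Sliding freely the wedge takes under 1 N; once it bears under the foot the push rises to 4 N and more within a few mm; pushed much farther it lifts the corner and shoves the balance.
- jar: screw-top sample jar, 60 mm across, 85 mm high; a bystander. Origin: centre of its base.
- tin: aluminium tin with lid, 62 mm across, 34 mm high; a bystander. Origin: centre of its base.
- ring: short offcut ring of grey pipe, 63 mm across, 43 mm high, standing on the table; a bystander. Origin: centre of its underside.

How it is judged (in metres and radians):
On the way, in this order (a step that is already met when the one before it is completed fails the run):
1. the thin end of the wedge has been pushed in under the short foot (x of short_foot in the frame of wedge between -0.03 and 0.047 m and y of short_foot in the frame of wedge between -0.018 and 0.018 m), for 0.1 s.
2. the corner above the foot is pressed with more than 5 N, the wedge carries the press and the balance stays level within 0.7 degrees (contact force between the fingers and balance above 5 N and contact force between wedge and balance above 3 N and angle between balance's own z axis and vertical below 0.012 rad), for 0.3 s.
At the end, for the whole second after the job is handed in: The wedge lies flat under the short foot (foot within 18 mm of the wedge's centre line), the balance is level within 0.7 degrees, within 20 mm of where it stood, and everything is at rest and released (all of step 1 and angle between balance's own z axis and vertical below 0.012 rad and distance of balance from where it was at the start of the episode below 0.02 m and angle between wedge's own z axis and vertical below 0.05 rad and linear speed of each of balance, wedge below 0.01 m/s); the robot touches nothing.
It fails at once if the wedge is gripped or rammed: the fingers bear on it with more than 30 N (contact force between the fingers and wedge above 30 N).
It fails at once if the wedge is lifted off the table or stood up (height (world z) of wedge above 0.012 m or angle between wedge's own z axis and vertical above 0.25 rad).
It fails at once if the balance is lifted or thrown over (height (world z) of balance above 0.015 m or angle between balance's own z axis and vertical above 0.2 rad).
It fails at once if a bystander is moved by more than 20 mm (distance of any of jar, tin, ring from where it was at the start of the episode above 0.02 m).
It also fails if it takes over 67 s, if anything falls off the work surface, if the arm or the gripper's body presses on something with over 40 N, if the wrist force passes 120 N, or if a joint passes its speed limit or range.

### The arm

A 6-joint arm with a two-finger parallel gripper is mounted at the origin on a cart in front of the work surface, level with it; the furniture and walls round the work are solid. World frame = base frame: x ahead of the robot, y to its left, z up, the work surface at z = 0. Lengths are in mm, angles in degrees, forces in N, time in s.
With the tool pointing down it reaches from about 300 to 850 mm from the base axis. Payload 4.2 kg.
Tool frame: the origin (TCP) lies midway between the tips of the shut fingers; the grasp point (between the pads) lies 19 mm behind it (env.hold_point_z is the z of the grasp point in the tool frame, in mm); z points along the fingers, y is the direction in which the jaws open and shut (so a half turn about z gives the same grasp; the last joint's range is limited). The gripper opens to 91 mm and grips with 3 to 60 N. Pads are 32 mm wide; open, the fingers measure 118 mm over their backs; the gripper's body (76 mm by 178 mm) begins 60 mm behind the grasp point.
Start: joints at [65.432, 18.312, 89.639, -0, 72.044, -1.146], TCP at [228.571, 527.635, 213.976] pointing down, gripper open.
Joint ranges: [-177.97, 177.97], [-48.28, 115.42], [12.27, 149.76], [-77.06, 257.06], [2.81, 150.46], [-146.56, 146.56]. Speed limits (degrees/s): [147.25, 147.25, 180, 180, 180, 180].

### API

Orientations are given as [roll, pitch, yaw] about the fixed x, y, z axes, in that order (R = Rz(yaw) Ry(pitch) Rx(roll)).
In Python, from workcell import env, grab_frame, camera_params, spotter gives the robot as it stands. The module is installed in compiled form; this text tells all that it offers.
- The arm moves only by the shell command python3 -m jog 'ROWS' [FORCE]. ROWS is text: rows parted by semicolons, each of 7 numbers parted by spaces: the turn, a rotation vector about the world's x, y, z in units of 5 degrees (1.0 is 5 degrees), then the shift along the world's x, y, z in units of 25 mm (1.0 is 25 mm), then the opening, from 0 (shut) to 1 (fully open). A call has 1 to 5 rows; each row is the pose to reach, as a shift and turn from the pose commanded when the call began; what a row does not reach only later rows make up. A row lasts 1/8 s, in which the tool goes at most 62.5 mm and 10.7 degrees, less where a joint would pass 70% of its speed; a pose out of reach is approached as far as the arm can. A call with a gripper value outside its range is refused whole. The fingers move at their own pace and stop on an object; FORCE is the grip in N (left out, the last holds). Time passes only in rows, so rows that repeat a pose let the fingers close. It gives the time, the measured TCP pose, the force and the opening at its end, in the units of the state.
- env.state(): the state, without advancing time (a new reading comes with each control period).
- grab_frame(name): name is "scene" or "side" or "wrist"; returns the picture (400x640x3 uint8, red, green, blue); there is no depth.
- camera_params(name): a dict with "K" (3x3 intrinsics, pixels), "dist" ([k1, k2, p1, p2, k3] as OpenCV has them; the pictures are not rectified), "rvec" (rotation vector, rad) and "tvec" (3), from world to camera coordinates, as OpenCV has them. Camera axes: x right, y down, z forward; pixel columns grow to the right and rows downward; lengths in mm; the calibration is good to about 2 mm. A picture is of the moment at which its call begins: read the wrist's pose just before it. camera_params takes no time and is no camera call; for the wrist camera it gives the pose at the moment of the call.
- env.job_done(): hands the job in, once; it reports no verdict.
Trained networks look in the newest picture that a camera, given by its name, has taken for a name from the list of things; names that differ only in an ending like _2 or _b are one class to them, and where a whole thing is asked for, a point or a joint stands for the part that bears it (a point fixed in the world has none). Each returns a list of dicts, best first, with "conf" (0 to 1); they miss things now and then, are a little off and sometimes report something else, mostly with a low value. They report only what shows in the picture. A call takes as long as a camera call.
- spotter.look_for(query, camera): "box" ([left, top, width, height] in pixels, round what is visible of it).
- spotter.trace(query, camera): "region" (400x640 bool, what is visible of it) and "box" ([left, top, width, height] in pixels, round what is visible of it).
The state is a dict: "time_s": time; "qpos": joint angles; "qvel": joint speeds; "effort": joint torques, N m; "ee_pos": TCP position; "ee_rot": TCP orientation; "force": force on the tool from outside, world axes, zero at the start; "torque": the same for the moment, N m; "gripper_width": finger opening in mm.
Only numpy, scipy, OpenCV 4.12 (cv2) and the standard library are available. Lean on these libraries where they do the work, as an engineer would, in place of code of your own. Each camera call takes 0.05 s, during which the arm holds its last target. There are 200 camera calls.

## Working session

There is one attempt and no reset: what is moved stays moved. The work goes in short steps, Python scripts to look and compute and a shell command to move; the robot and the scene stay as the last step left them, time stands still between calls to the robot, and variables do not carry over. Pictures are saved under pics/ and viewed, about 8 in all and at most 12, crops included, and the job is handed in when it is done.

```bash
mkdir -p pics; cat > h.py <<'E'
import numpy as np, cv2
from workcell import env, grab_frame, camera_params, spotter
def ray(cam,uv,z):
    p=camera_params(cam);K=np.array(p["K"],float);d=np.array(p["dist"],float)
    R=cv2.Rodrigues(np.array(p["rvec"],float))[0];t=np.array(p["tvec"],float).ravel()
    n=cv2.undistortPoints(np.array(uv,float).reshape(-1,1,2),K,d).reshape(-1,2)
    C=-R.T@t;D=np.c_[n,np.ones(len(n))]@R
    return C+D*((z-C[2])/D[:,2])[:,None]
def proj(cam,P):
    p=camera_params(cam)
    return cv2.projectPoints(np.array(P,float).reshape(-1,1,3),np.array(p["rvec"],float),np.array(p["tvec"],float),np.array(p["K"],float),np.array(p["dist"],float))[0].reshape(-1,2)
E
python3 - <<'E'
from h import *
s=env.state();print(s["time_s"],s["ee_pos"],s["ee_rot"],s["force"],s["gripper_width"])
for c in ["scene","side"]:
    im=grab_frame(c);cv2.imwrite(f"pics/{c}0.png",im[:,:,::-1])
    for q in ["balance","wedge","jar","tin","ring"]:
        for r in spotter.trace(q,c)[:2]:
            m=r["region"].astype(np.uint8);cs,_=cv2.findContours(m,0,2);
            k=max(cs,key=cv2.contourArea);ap=cv2.approxPolyDP(k,3,True).reshape(-1,2)
            print(c,q,round(r["conf"],2),r["box"],ap.tolist())
            if r["conf"]>.5: np.save(f"pics/{c}_{q}.npy",m)
E
```

```text
0.0 [228.36735606 527.17735217 213.13590072] [-1.79901598e+02 -1.67605496e-03  1.56578015e+02] [0.31464054 0.06331178 0.25224301] 91.12550071526782
scene balance 0.72 [272.2, 177.6, 95.1, 69.7] [[339, 180], [330, 179], [272, 196], [272, 208], [293, 244], [358, 228], [364, 223], [363, 208]]
scene wedge 0.86 [258.1, 175.7, 24.9, 25.8] [[275, 176], [260, 180], [270, 199], [283, 189]]
scene tin 0.6 [271.8, 267.2, 34.4, 30.3] [[275, 270], [271, 276], [274, 293], [281, 297], [296, 295], [300, 289], [297, 270]]
scene ring 0.84 [300.4, 155.3, 21.2, 16.4] [[304, 156], [302, 171], [318, 173], [320, 157]]
side balance 0.85 [271.1, 169.2, 95.9, 70.5] [[291, 172], [275, 207], [274, 219], [280, 227], [350, 236], [360, 232], [368, 192], [363, 177]]
side wedge 0.84 [321.3, 248.9, 28.5, 40.2] [[330, 248], [321, 286], [343, 290], [350, 251]]
side jar 0.88 [221.6, 162.7, 27.0, 44.5] [[229, 166], [221, 172], [227, 203], [239, 206], [248, 199], [246, 176], [242, 167]]
side tin 0.71 [378.6, 156.5, 24.8, 25.2] [[381, 161], [378, 177], [397, 180], [401, 164], [395, 159]]
side ring 0.95 [244.7, 257.5, 34.0, 38.8] [[269, 258], [258, 258], [245, 267], [248, 288], [254, 294], [268, 294], [279, 283], [276, 263]]
side ring 0.15 [274.8, 168.8, 93.8, 67.2] [[290, 173], [275, 208], [274, 219], [279, 226], [350, 235], [360, 231], [368, 191], [364, 178], [299, 169]]
```

```bash
python3 - <<'E'
from h import *
a=cv2.imread("pics/scene0.png")[140:310,200:400];b=cv2.imread("pics/side0.png")[140:310,210:410]
o=np.hstack([cv2.resize(x,None,fx=2,fy=2,interpolation=3) for x in(a,b)])
o=np.vstack([o,np.hstack([cv2.resize(cv2.imread(f"pics/{c}0.png"),(400,250)) for c in("scene","side")])]);cv2.imwrite("pics/v1.png",o)
np.set_printoptions(precision=0,suppress=True)
print("wedge side",ray("side",[[330,248],[321,286],[343,290],[350,251]],0).tolist())
print("wedge scene",ray("scene",[[275,176],[260,180],[270,199],[283,189]],0).tolist())
for c,q in (("side","jar"),("side","tin"),("side","ring"),("scene","tin"),("scene","ring")):
    m=np.load(f"pics/{c}_{q}.npy");y,x=np.nonzero(m);h={"jar":42,"tin":17,"ring":21}[q]
    print(c,q,ray(c,[[x.mean(),y.mean()]],h))
for c in("scene","side"):
  p=camera_params(c);R=cv2.Rodrigues(np.array(p["rvec"]))[0];print(c,-R.T@np.array(p["tvec"]).ravel(),p["K"][0])
# balance deck fit: rectangle + pan via silhouette IoU of box z 22..62
from scipy.optimize import minimize
def hull(c,x,y,a,L,W,z0,z1):
    ca,sa=np.cos(a),np.sin(a)
    P=[[x+ca*u-sa*v,y+sa*u+ca*v,z] for u in(-L/2,L/2) for v in(-W/2,W/2) for z in(z0,z1)]
    m=np.zeros((1600,2560),np.uint8);cv2.fillConvexPoly(m,cv2.convexHull((proj(c,P)*4+1.5).round().astype(np.int32)),1);return m
T={c:cv2.resize(np.load(f"pics/{c}_balance.npy"),(2560,1600),interpolation=0) for c in("scene","side")}
def cost(v,cs=("scene","side")):
    return sum(1-(T[c]&m).sum()/(T[c]|m).sum() for c in cs for m in [hull(c,v[0],v[1],v[2],200,170,10,64)])
m=T["side"];y,x=np.nonzero(m);c0=ray("side",[[x.mean()/4,y.mean()/4]],40)[0];print(c0)
for cs in (("scene","side"),("side",),("scene",)):
  best=min((minimize(cost,[c0[0],c0[1],a],args=(cs,),method="Nelder-Mead",options=dict(initial_simplex=[[c0[0],c0[1],a],[c0[0]+20,c0[1],a],[c0[0],c0[1]+20,a],[c0[0],c0[1],a+.2]],maxiter=80)) for a in np.radians([0,30,60,90,120,150])),key=lambda r:r.fun)
  print(cs,best.x[:2],np.degrees(best.x[2]),"cost %.3f"%best.fun)
E
```

```text
wedge side [[556.289636320108, 312.3101572184802, 0.0], [580.0201028507456, 411.63005366083524, 0.0], [537.4457874088594, 423.65006770743247, 0.0], [513.7465336540711, 323.56673687355897, 0.0]]
wedge scene [[589.99578617473, 436.29203571487, 0.0], [543.3369402281196, 445.82279894799575, 0.0], [517.7539531350709, 348.4545123759945, -1.1368683772161603e-13], [572.3060232745889, 365.7554444274037, 0.0]]
side jar [[779. 132.  42.]]
side tin [[382.  59.  17.]]
side ring [[695. 397.  21.]]
scene tin [[381.  64.  17.]]
scene ring [[696. 395.  21.]]
scene [ 116. -392.  638.] [379.   0. 312.]
side [587. 866. 614.] [377.   0. 324.]
[566. 208.  40.]
('scene', 'side') [565. 192.] -12.923810736527129 cost 0.298
('side',) [563. 188.] -11.541854977432694 cost 0.116Traceback (most recent call last):
  File "<stdin>", line 24, in <module>
  File "<stdin>", line 24, in <genexpr>
    res = _minimize_neldermead(fun, x0, args, callback, bounds=bounds,
                               **options)
    fsim[j] = func(sim[j])
              ~~~~^^^^^^^^
    fx = function(np.copy(x), *(wrapper_args + args))
  File "<stdin>", line 21, in cost
  File "<stdin>", line 21, in <genexpr>
  File "<stdin>", line 18, in hull
  File "h.py", line 10, in proj
    p=camera_params(cam)
ValueError: time passes only in moves, steps and waits
```

View pics/v1.png

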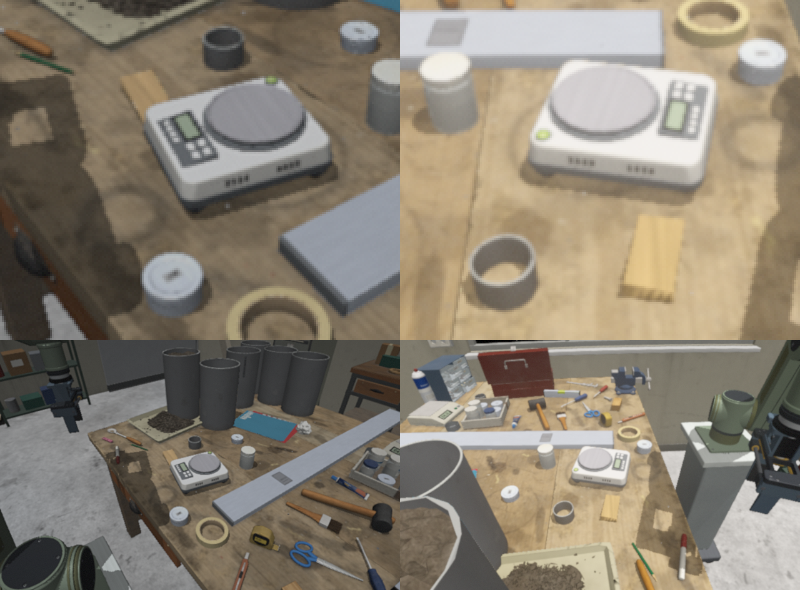

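The first view shows the balance with its display towards the robot. The wedge is on its left, at about px (335,268) in the side image. The ring is at (262,276), the tin is near the robot, and the jar is behind. Next I'll move above the wedge for a close look with the wrist camera.

```bash
python3 -m jog '0 0 1 2.5 -0.7 1 0; 0 0 2 5 -1.4 1.5 0; 0 0 2 7.2 -2 1.5 0; 0 0 2 9.4 -2.7 1.5 0; 0 0 2 11.5 -3.5 1.5 0' && python3 - <<'E'
from h import *
np.set_printoptions(precision=1,suppress=True)
print("pot base",ray("scene",[[349,141],[262,141]],0))
s=env.state();print(s["time_s"],s["ee_pos"],s["ee_rot"])
im=grab_frame("wrist");cv2.imwrite("pics/w1.png",im[:,:,::-1])
p=camera_params("wrist");R=cv2.Rodrigues(np.array(p["rvec"]))[0];print(-R.T@np.array(p["tvec"]).ravel(),R[2])
for q in ["balance","wedge","ring"]:
    for r in spotter.trace(q,"wrist")[:1]:
        m=r["region"].astype(np.uint8);np.save(f"pics/w1_{q}.npy",m);cs,_=cv2.findContours(m,0,2);k=max(cs,key=cv2.contourArea);ap=cv2.approxPolyDP(k,3,True).reshape(-1,2)
        print(q,r["conf"],ap.tolist(),ray("wrist",ap,{"balance":62}.get(q,0))[:,:2].round().tolist())
E
```

```text
time_s: 1.23
ee_pos: [518.2, 439.3, 251.4]
ee_rot: [180.0, 0.0, 166.6]
force: [-0.1, 0.8, 0.1]
gripper_width: 44.1
pot base [[908.3 461.9   0. ]
 [671.2 648.2   0. ]]
1.225 [518.2 439.3 251.4] [180.    0.  166.6]
[447.8 454.8 421.5] [ 0.3 -0.1 -1. ]
balance 0.6 [[56, 190], [56, 212], [64, 246], [76, 252], [84, 280], [121, 280], [153, 252], [209, 251], [205, 192], [195, 179], [79, 176]] [[461.0, 146.0], [485.0, 134.0], [526.0, 125.0], [536.0, 136.0], [573.0, 130.0], [583.0, 176.0], [558.0, 228.0], [572.0, 292.0], [505.0, 311.0], [488.0, 305.0], [453.0, 180.0]]
wedge 0.72 [[314, 184], [229, 185], [231, 218], [313, 223]] [[534.0, 425.0], [510.0, 320.0], [553.0, 309.0], [584.0, 411.0]]
ring 0.66 [[344, 317], [297, 315], [296, 320], [313, 335], [329, 336], [339, 330]] [[730.0, 421.0], [712.0, 357.0], [719.0, 353.0], [749.0, 371.0], [757.0, 393.0], [750.0, 409.0]]
```

View pics/w1.png

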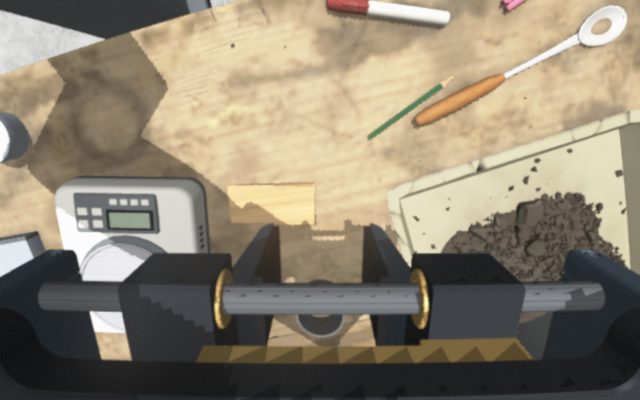

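```bash
cat > fit.py <<'E'
from h import *
from scipy.optimize import minimize
np.set_printoptions(precision=1,suppress=True)
PR={c:camera_params(c) for c in("scene","side","wrist")}
def pj(c,P):
    p=PR[c];return cv2.projectPoints(np.array(P,float).reshape(-1,1,3),np.array(p["rvec"],float),np.array(p["tvec"],float),np.array(p["K"],float),np.array(p["dist"],float))[0].reshape(-1,2)
def bal(x,y,a):
    r=18;P=[]
    for sx in(-1,1):
        for sy in(-1,1):
            for t in np.radians(range(0,91,15)):
                for z in(20,62): P.append([sx*(100-r+r*np.cos(t)),sy*(85-r+r*np.sin(t)),z])
    P=np.array(P);R=np.array([[np.cos(a),-np.sin(a)],[np.sin(a),np.cos(a)]])
    P[:,:2]=P[:,:2]@R.T+[x,y];return P
def wed(x,y,a):
    P=np.array([[s*55,w,z] for s in(-1,1) for w in(-25,25) for z in((0,22) if s<0 else(0,2))],float)
    R=np.array([[np.cos(a),-np.sin(a)],[np.sin(a),np.cos(a)]]);P[:,:2]=P[:,:2]@R.T+[x,y];return P
def fit(model,masks,v0,rows={}):
    T={c:cv2.resize(m,(2560,1600),interpolation=0) for c,m in masks.items()}
    def cost(v):
        s=0
        for c,t in T.items():
            m=np.zeros_like(t);cv2.fillConvexPoly(m,cv2.convexHull((pj(c,model(*v))*4+1.5).round().astype(np.int32)),1)
            if c in rows: m=m[:rows[c]*4];t=t[:rows[c]*4]
            s+=1-(t&m).sum()/(t|m).sum()
        return s
    v0=np.array(v0,float)
    r=minimize(cost,v0,method="Nelder-Mead",options=dict(initial_simplex=[v0,v0+[15,0,0],v0+[0,15,0],v0+[0,0,.1]],maxiter=100))
    return r.x,r.fun/len(T)
E
python3 - <<'E'
from fit import *
L=lambda c,q:np.load("pics/%s_%s.npy"%("w1" if c=="wrist" else c,q))
for q,mod,v0,rows in(("balance",bal,[563,190,-.2],{"wrist":248}),("wedge",wed,[546,368,-1.79],{})):
    for cs in(("side",),("scene",),("wrist",),("side","wrist"),("side","wrist","scene")):
        if q=="wedge" and cs==("scene",):continue
        v,f=fit(mod,{c:L(c,q) for c in cs},v0,rows);print(q,cs,v[:2],"%.1f"%np.degrees(v[2]),"%.3f"%f)
    if q=="balance":
        a=v[2];B=v
    for c,f in(("side","side0"),("wrist","w1"),("scene","scene0")):
        im=cv2.imread(f"pics/{f}.png") if q=="balance" else cv2.imread(f"pics/o_{c}.png")
        h=cv2.convexHull(pj(c,mod(*v)).astype(np.float32));cv2.polylines(im,[(h*16).astype(np.int32)],True,(0,0,255) if q=="balance" else (255,0,0),1,16,4);cv2.imwrite(f"pics/o_{c}.png",im)
cr=lambda c,x,y:cv2.resize(cv2.imread(f"pics/o_{c}.png")[y:y+140,x:x+160],None,fx=2.5,fy=2.5,interpolation=0)
cv2.imwrite("pics/v3.png",np.hstack([cr("side",240,160),cr("wrist",50,130) ]))
E
```

```text
balance ('side',) [564.8 198.3] -13.3 0.068
balance ('scene',) [566.4 197.6] -15.6 0.084
balance ('wrist',) [565.3 195.5] -15.3 0.052
balance ('side', 'wrist') [565.9 196.7] -14.7 0.061
balance ('side', 'wrist', 'scene') [565.8 197.6] -14.7 0.071
wedge ('side',) [545.5 368.4] -101.2 0.071
wedge ('wrist',) [542.7 368.5] -101.1 0.055
wedge ('side', 'wrist') [544.3 368.2] -101.8 0.080
wedge ('side', 'wrist', 'scene') [545.  368.8] -102.4 0.192
```

View pics/v3.png

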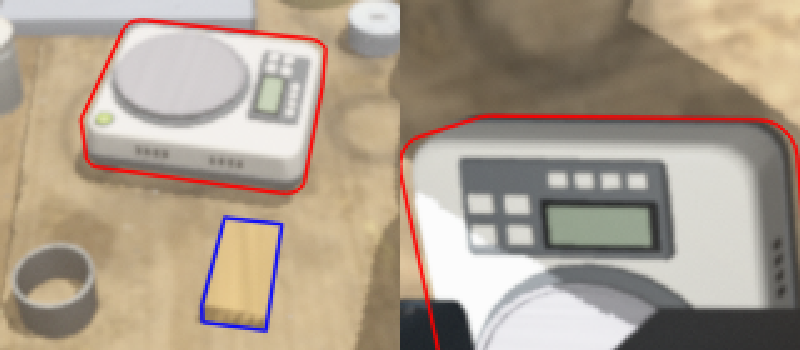

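The fits agree: balance at (566,197.5), yaw −14.7°, and short foot at about (505,281). The wedge is parallel to its entry line but about 20 mm off to the side. I'll first nudge it sideways with the side of the shut fingers.

```bash
python3 -m jog '0 0 -0.26 1.8 -1.4 -1 0; 0 0 -0.26 3.6 -2.9 -2.5 0; 0 0 -0.26 3.6 -2.9 -4.9 0; 0 0 -0.26 3.6 -2.9 -7.2 0; 0 0 -0.26 3.6 -2.9 -8.8 0' && python3 -m jog '0 0 0 0 0 0 0;0 0 0 0 0 0 0'; python3 - <<'E'
from h import *
im=grab_frame("side");cv2.imwrite("pics/s2.png",cv2.resize(im[200:320,230:390,::-1],None,fx=3,fy=3))
E
```

```text
time_s: 2.05
ee_pos: [603.4, 368.0, 28.8]
ee_rot: [-179.9, -0.2, 165.4]
force: [-0.5, 0.9, 1.1]
gripper_width: 0.9
time_s: 2.3
ee_pos: [606.6, 369.2, 33.8]
ee_rot: [179.8, 0.1, 165.4]
force: [-0.7, -0.3, 1.3]
gripper_width: 0.4
```

View pics/s2.png

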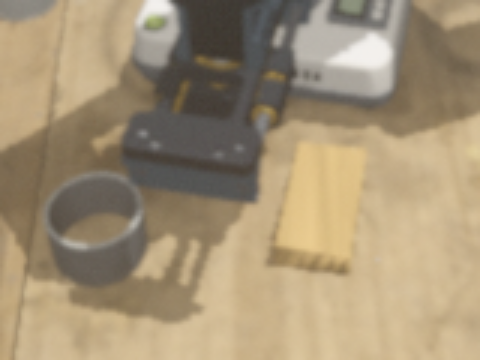

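```bash
python3 -m jog '0 0 0 0 0 -0.6 0;0 0 0 0 0 -1.1 0;0 0 0 -0.2 0.05 -1.1 0;0 0 0 -0.4 0.1 -1.1 0;0 0 0 -0.6 0.15 -1.1 0' && python3 -m jog '0 0 0 -0.15 0.04 0 0;0 0 0 -0.3 0.08 0 0;0 0 0 -0.45 0.12 0 0;0 0 0 -0.6 0.16 0 0; 0 0 0 -0.6 0.16 0 0'; python3 - <<'E'
from fit import *
im=grab_frame("side");cv2.imwrite("pics/s3.png",im[:,:,::-1])
for q in["wedge"]:
    r=spotter.trace(q,"side")[0];m=r["region"].astype(np.uint8)
    v,f=fit(wed,{"side":m},[535,370,-1.8]);print(r["conf"],r["box"],v,np.degrees(v[2]),f)
    d=np.array([np.cos(v[2]),np.sin(v[2])]);w=np.array([504.9,280.7])-v[:2];print("foot in wedge",w@d,d[0]*w[1]-d[1]*w[0])
E
```

```text
time_s: 2.98
ee_pos: [590.9, 371.7, 4.4]
ee_rot: [180.0, 0.0, 165.3]
force: [-0.1, 0.3, -0.0]
gripper_width: 0.6
time_s: 3.6
ee_pos: [575.6, 375.4, 3.9]
ee_rot: [-180.0, -0.0, 165.3]
force: [-0.2, 1.1, -0.4]
gripper_width: 0.2
0.57 [329.5, 251.3, 29.4, 41.2] [529.5 373.8  -1.8] -103.84783738329 0.10444457058523016
foot in wedge 96.28206553716737 -1.5608008422352277
```

```bash
python3 -m jog '0 0 0 0.5 -0.13 0 0;0 0 0 0.5 -0.13 2 0;0 0 0 0.5 1 4.2 0;0 0 0 -0.2 2.5 6.5 0;0 0 0 -1 3.4 8.6 0' && python3 -m jog '0 0 0 0 0 0 0;0 0 0 0 0 0 0'; python3 - <<'E'
from fit import *
M={}
for c in("side","wrist","scene"):
    im=grab_frame(c);cv2.imwrite(f"pics/{c}4.png",im[:,:,::-1])
    for r in spotter.trace("wedge",c)[:1]:
        m=r["region"].astype(np.uint8);
        if c!="scene":M[c]=m
        v,f=fit(wed,{c:m},[530,373,-1.8]);print(c,r["conf"],r["box"],v,np.degrees(v[2]),f)
    for r in spotter.trace("balance",c)[:1]:
        u,f=fit(bal,{c:r["region"].astype(np.uint8)},[565,197,-.25],{"wrist":248});print("bal",c,r["conf"],u,np.degrees(u[2]),f)
v,f=fit(wed,M,[530,373,-1.8]);print(v,np.degrees(v[2]),f)
d=np.array([np.cos(v[2]),np.sin(v[2])]);w=np.array([504.9,280.7])-v[:2];print("foot in wedge",w@d,d[0]*w[1]-d[1]*w[0])
im=cv2.imread("pics/wrist4.png")
h=cv2.convexHull(pj("wrist",wed(*v)).astype(np.float32));cv2.polylines(im,[(h*16).astype(np.int32)],True,(255,0,0),1,16,4)
h=cv2.convexHull(pj("wrist",bal(565.8,197.5,np.radians(-14.7))).astype(np.float32));cv2.polylines(im,[(h*16).astype(np.int32)],True,(0,0,255),1,16,4)
cv2.circle(im,tuple(pj("wrist",[[504.9,280.7,5]])[0].astype(int)),3,(0,255,0),1)
cv2.imwrite("pics/v5.png",im)
E
```

```text
time_s: 4.32
ee_pos: [553.7, 458.6, 215.0]
ee_rot: [180.0, 0.0, 165.2]
force: [0.6, 0.3, -0.5]
gripper_width: 0.3
time_s: 4.58
ee_pos: [553.4, 457.4, 212.9]
ee_rot: [-179.9, -0.0, 165.3]
force: [1.3, 0.2, -0.5]
gripper_width: 0.4
side 0.63 [327.7, 249.7, 32.5, 42.2] [530.  373.5  -1.8] -103.68740423624308 0.047830618177828965
bal side 0.6 [565.3 196.2  -0.2] -13.256759087207284 0.6945195265169168
wrist 0.61 [196.0, 153.4, 94.1, 47.3] [531.  374.1  -1.8] -104.27469963326693 0.030740593734174593
scene 0.95 [254.7, 176.3, 22.8, 29.3] [530.1 375.   -1.8] -104.95393723347311 0.27975584944048826
bal scene 0.61 [565.8 196.8  -0.3] -15.9544924894485 0.08732844519646554
[530.4 373.8  -1.8] -103.79636416854129 0.045228510473952044
foot in wedge 96.46115133745597 -2.5833659474085913
```

View pics/v5.png

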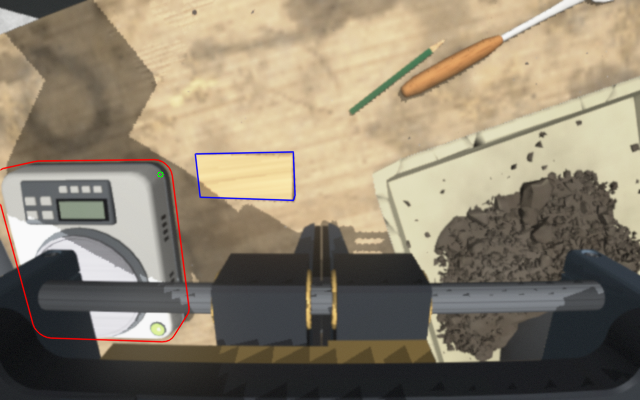

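The overlay fits. The wedge is at px (195–295,152–200) with yaw −104°, and the foot is about 2.6 mm off its centre line. Next I'll come down behind the thick end and push.

```bash
python3 -m jog '0 0 0 -0.1 0 -2.4 0;0 0 0 -0.1 0 -4.8 0;0 0 0 -0.1 0 -7 0;0 0 0 -0.1 0 -8.3 0;0 0 0 -0.1 0 -8.3 0' && python3 -m jog '0 0 0 0 0 0 0;0 0 0 -0.05 -0.2 0 0;0 0 0 -0.1 -0.4 0 0;0 0 0 -0.15 -0.6 0 0;0 0 0 -0.2 -0.78 0 0' && python3 -m jog '0 0 0 -0.05 -0.2 0 0;0 0 0 -0.1 -0.4 0 0;0 0 0 -0.15 -0.6 0 0;0 0 0 -0.2 -0.78 0 0;0 0 0 -0.26 -0.97 0 0' && python3 -m jog '0 0 0 -0.03 -0.13 0 0;0 0 0 -0.07 -0.26 0 0;0 0 0 -0.1 -0.39 0 0;0 0 0 -0.14 -0.52 0 0;0 0 0 -0.14 -0.52 0 0'
```

```text
time_s: 5.65
ee_pos: [550.1, 457.5, 4.2]
ee_rot: [-179.9, -0.1, 165.3]
force: [0.3, 0.7, -0.5]
gripper_width: 0.3
time_s: 6.28
ee_pos: [545.5, 438.0, 6.3]
ee_rot: [180.0, 0.0, 165.3]
force: [1.1, 1.1, 0.1]
gripper_width: 0.3
time_s: 6.9
ee_pos: [539.1, 414.1, 6.2]
ee_rot: [180.0, 0.0, 165.3]
force: [0.4, 0.8, 1.7]
gripper_width: 1.0
time_s: 7.52
ee_pos: [535.3, 400.7, 5.9]
ee_rot: [-180.0, -0.0, 165.3]
force: [-0.5, -0.1, -0.3]
gripper_width: 0.6
```

```bash
cat > chk.py <<'E'
from fit import *
import sys
M={}
for c in("side","wrist"):
    im=grab_frame(c);cv2.imwrite(f"pics/{c}_{sys.argv[1]}.png",im[:,:,::-1])
    for r in spotter.trace("wedge",c)[:1]:
        M[c]=r["region"].astype(np.uint8);v,f=fit(wed,{c:M[c]},[517,330,-1.82])
        d=np.array([np.cos(v[2]),np.sin(v[2])]);w=np.array([504.9,280.7])-v[:2]
        print(c,r["conf"],v[:2],np.degrees(v[2]),"%.3f"%f,"foot in wedge",w@d,d[0]*w[1]-d[1]*w[0])
E
python3 chk.py a; python3 -m jog '0 0 0 -0.03 -0.13 0 0;0 0 0 -0.07 -0.26 0 0;0 0 0 -0.1 -0.39 0 0;0 0 0 -0.14 -0.52 0 0;0 0 0 -0.14 -0.52 0 0'
```

```text
wrist 0.67 [519.4 336.5] -103.68141154457005 0.355 foot in wedge 57.666002236888374 -0.9176464131716031
time_s: 8.35
ee_pos: [532.0, 387.8, 6.1]
ee_rot: [-180.0, -0.0, 165.3]
force: [-0.4, -0.6, 0.1]
gripper_width: 0.2
```

```bash
for i in 1 ; do python3 -m jog '0 0 0 -0.02 -0.08 0 0;0 0 0 -0.04 -0.16 0 0;0 0 0 -0.04 -0.16 0 0'; done; python3 -m jog '0 0 0 -0.02 -0.08 0 0;0 0 0 -0.04 -0.16 0 0;0 0 0 -0.04 -0.16 0 0';python3 -m jog '0 0 0 -0.02 -0.08 0 0;0 0 0 -0.04 -0.16 0 0;0 0 0 -0.04 -0.16 0 0'
```

```text
time_s: 8.72
ee_pos: [531.0, 384.0, 6.1]
ee_rot: [-180.0, -0.0, 165.3]
force: [-0.2, 0.3, 0.3]
gripper_width: 0.5
time_s: 9.1
ee_pos: [530.0, 379.9, 6.1]
ee_rot: [-180.0, -0.0, 165.3]
force: [-0.2, 0.3, 0.8]
gripper_width: 0.4
time_s: 9.48
ee_pos: [529.0, 375.9, 6.1]
ee_rot: [-180.0, -0.0, 165.3]
force: [0.2, 0.1, -0.0]
gripper_width: 0.3
```

```bash
python3 -m jog '0 0 0 -0.02 -0.08 0 0;0 0 0 -0.04 -0.16 0 0;0 0 0 -0.04 -0.16 0 0'; python3 -m jog '0 0 0 -0.02 -0.08 0 0;0 0 0 -0.04 -0.16 0 0;0 0 0 -0.04 -0.16 0 0'
```

```text
time_s: 9.85
ee_pos: [528.4, 372.6, 6.3]
ee_rot: [179.9, 0.0, 165.3]
force: [1.2, 1.7, -0.2]
gripper_width: 0.4
time_s: 10.22
ee_pos: [528.3, 370.2, 6.9]
ee_rot: [179.7, 0.1, 165.2]
force: [0.9, 6.9, -0.4]
gripper_width: 0.3
```

```bash
python3 chk.py b
```

```text
wrist 0.73 [507.4 309.7] -97.60304542561184 0.492 foot in wedge 29.099333136159146 1.3783142086907771
```

```bash
python3 -m jog '0 0 0 0.1 0.4 0 0;0 0 0 0.2 0.8 0 0;0 0 0 0.2 0.8 2 0;0 0 0 0.2 0.8 4 0;0 0 0 -0.3 -0.8 4.3 0' && python3 -m jog '0 0 0 -0.5 -2 0 0;0 0 0 -0.6 -2.6 0 0;0 0 0 -0.6 -2.6 0 0;0 0 0 -0.6 -2.6 -0.8 0;0 0 0 -0.6 -2.6 -0.8 0'
```

```text
time_s: 11.05
ee_pos: [522.3, 351.2, 117.6]
ee_rot: [179.6, 0.4, 165.4]
force: [-1.2, 0.3, -0.6]
gripper_width: 0.1
time_s: 11.68
ee_pos: [504.1, 284.0, 92.1]
ee_rot: [-179.9, -0.1, 165.3]
force: [-0.5, 0.6, 0.2]
gripper_width: 0.7
```

```bash
python3 -m jog '0 0 0 0 -0.12 -0.4 0;0 0 0 0 -0.12 -0.8 0;0 0 0 0 -0.12 -1.0 0;0 0 0 0 -0.12 -1.1 0;0 0 0 0 -0.12 -1.16 0' && python3 -m jog '0 0 0 0 0 -0.04 0;0 0 0 0 0 -0.08 0;0 0 0 0 0 -0.08 0'
```

```text
time_s: 12.3
ee_pos: [504.7, 280.3, 64.6]
ee_rot: [180.0, 0.0, 165.3]
force: [-0.7, 1.3, -1.0]
gripper_width: 0.7
time_s: 12.68
ee_pos: [504.6, 280.2, 62.6]
ee_rot: [180.0, 0.0, 165.3]
force: [-0.0, 0.7, 0.6]
gripper_width: 0.5
```

```bash
python3 -m jog '0 0 0 0 0 -0.04 0;0 0 0 0 0 -0.08 0;0 0 0 0 0 -0.08 0' && python3 -m jog '0 0 0 0 0 -0.04 0;0 0 0 0 0 -0.04 0'
```

```text
time_s: 13.05
ee_pos: [504.7, 280.3, 61.9]
ee_rot: [180.0, 0.0, 165.3]
force: [-2.0, -0.3, 7.3]
gripper_width: 0.4
time_s: 13.3
ee_pos: [504.7, 280.4, 61.7]
ee_rot: [179.9, 0.1, 165.3]
force: [-3.9, -1.8, 13.8]
gripper_width: 0.4
```

```bash
python3 -m jog '0 0 0 0 0 -0.02 0;0 0 0 0 0 -0.02 0;0 0 0 0 0 -0.02 0;0 0 0 0 0 -0.02 0;0 0 0 0 0 -0.02 0' && python3 -m jog '0 0 0 0 0 0.2 0;0 0 0 0 0 1.2 0;0 0 0 0 0 3 0;0 0 0 -1 3 5 0;0 0 0 -1 5 7 0' && python3 -m jog '0 0 0 0 1.5 0 0;0 0 0 0 1.5 0 0;0 0 0 0 1.5 0 0' && python3 chk.py c && python3 - <<'E'
from fit import *
M={}
for c in("side","scene"):
    grab_frame(c);r=spotter.trace("balance",c)[0];M[c]=r["region"].astype(np.uint8)
    v,f=fit(bal,{c:M[c]},[565.8,197.5,-.25]);print(c,r["conf"],v,np.degrees(v[2]),f)
a=cv2.resize(cv2.imread("pics/side_c.png")[150:310,240:400],None,fx=2.5,fy=2.5);b=cv2.imread("pics/wrist_c.png")[:, :400]
cv2.imwrite("pics/v6.png",np.hstack([a,b]))
E
```

```text
time_s: 13.92
ee_pos: [504.7, 280.4, 61.7]
ee_rot: [179.9, 0.1, 165.3]
force: [-5.0, -1.9, 15.0]
gripper_width: 0.3
time_s: 14.55
ee_pos: [481.9, 377.4, 209.7]
ee_rot: [-180.0, -0.0, 165.2]
force: [1.9, -0.3, -0.2]
gripper_width: 0.2
time_s: 14.92
ee_pos: [482.4, 413.5, 208.0]
ee_rot: [-179.9, -0.0, 165.3]
force: [-1.0, 0.3, 0.0]
gripper_width: 0.5
side 0.93 [512.2 308.3] -106.73809111637577 0.174 foot in wedge 28.531471867877833 0.9179714570575426
wrist 0.67 [511.9 307.6] -105.10939064979102 0.246 foot in wedge 27.77600181402233 0.20947995077738746
side 0.71 [561.6 268.8  -0.5] -27.00184836096365 0.8851053523855655
scene 0.69 [565.7 197.2  -0.3] -17.081095165225065 0.08603464482341883
```

View pics/v6.png

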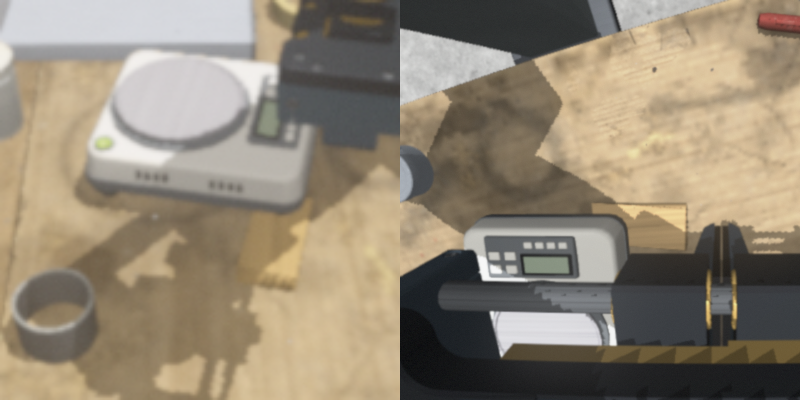

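```bash
python3 -c "
from workcell import env
s=env.state();print(s['time_s'],s['force']);print(env.job_done())"
```

```text
15.325 [ 0.92075288 -0.61773781  0.30952482]
the job is handed in; nothing more can be done
None
```

I pushed the wedge under the short foot until it was snug, pressed the corner firmly, backed the arm clear and handed the job in at about 15.3 s. No verdict is reported, so whether it passed is not known.

- **Wedge:** I used the side of the shut fingers to nudge it about 15 mm sideways into line. Then I pushed its thick end until the force rose to about 7 N.
- **Press:** With about 14–15 N on the corner for over 0.6 s, the deck held steady at about 62 mm, so the wedge was carrying the load. I didn't measure the wedge–balance contact force or the tilt directly.
- **Wedge position at the end:** The side and wrist cameras put the foot about 28 mm along the wedge from its centre and within 1 mm of its centre line. The allowed limits are 47 mm and 18 mm. Both of those fits were rough, because the wedge was partly hidden.
- **Balance position at the end:** The scene camera showed it within about 1 mm of where it started. Its yaw read 17.1° clockwise, against 15.6–16.0° from the same camera earlier, which is probably fit scatter.
- **Failed check:** The last side-camera fit of the balance went wrong (fit error 0.89), partly because the gripper hid it, so I ignored it. In that picture the balance looked level and in place.
- **Bystanders:** The ring stands undisturbed in the last pictures. I did not re-measure the jar and tin; the arm did not go near them.

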